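# Couple the suction filter to the bench vacuum outlet

### The arm

A 7-joint arm with a two-finger parallel gripper is mounted at the origin on the work surface. World frame = base frame: x ahead of the robot, y to its left, z up, the work surface at z = 0. Lengths are in mm, angles in degrees, forces in N, time in s.
With the tool pointing down it reaches from about 425 to 875 mm from the base axis. Payload 8.4 kg.
Tool frame: the origin (TCP) lies at the very end of the fingers, on their centre line; the grasp point (between the pads) lies r.grip_point_offset behind it (r.grip_point_offset is the distance from the TCP to the grasp point, in mm); z points along the fingers, y is the line along which they close (so a half turn about z gives the same grasp; the last joint's range is limited). The gripper opens to 85 mm and grips with 20 to 120 N. Pads are 22 mm wide; open, the fingers measure 114 mm over their backs; the gripper's body (76 mm by 85 mm) begins 54 mm behind the grasp point. The pads swing forward as they close: fully open they stand 13 mm farther back than shut.
Start: joints at [62.04, 19.091, 2.286, 83.961, -0.768, 76.965, -3.352], TCP at [246.377, -601.467, 231.308] pointing down, gripper open.
Joint ranges: [-147.57, 147.57], [-21.85, 119.76], [-74.77, 79.35], [14.55, 137.4], [-85.83, 265.84], [4.83, 119.75], [-152.11, 152.11]. Speed limits (degrees/s): [127.2, 127.2, 159.86, 159.86, 180, 180, 180].

### API

Orientations are given as a 3x3 rotation matrix whose columns are the frame's x, y, z axes.
In Python, from bench import status, capture, get_calibration, r gives the robot as it stands. The module is installed in compiled form; this text tells all that it offers.
- The arm moves only by the shell command python3 -m jog 'ROWS'. ROWS is JSON, a list of rows, each an object with "angular": the turn, a rotation vector about the tool's x, y, z in degrees, a list of three; "translation": the shift along the tool's x, y, z in m, a list of three; "grip": the opening in per cent of the stroke, from 0 (shut) to 100 (fully open). A call has 1 to 20 rows; each row is the pose to reach, as a shift and turn from the pose commanded when the call began, along the tool's axes at that moment; what a row does not reach only later rows make up. A row lasts 1/10 s, in which the tool goes at most 50 mm and 8.59 degrees, less where a joint would pass 70% of its speed; a pose out of reach is approached as far as the arm can. A call with a gripper value outside its range is refused whole. The fingers move at their own pace and stop on an object; the grip force is fixed at half the most. Time passes only in rows, so rows that repeat a pose let the fingers close. It gives the time, the measured TCP pose, the force, the opening and the grip force at its end, in the units of the state.
- status.sense(): the state, without advancing time (a new reading comes with each control period).
- capture(name): name is "scene" or "top" or "wrist"; returns (picture, depth): 480x640x3 uint8, red, green, blue; 480x640 float32, mm along the optical axis (not along the pixel's ray), 0 where there is no reading.
- get_calibration(name): a dict with "intrinsics" (3x3 intrinsics, pixels), "distortion" ([k1, k2, p1, p2, k3] as OpenCV has them; the pictures are not rectified), "R" (3x3) and "t" (3): a world point X has camera coordinates R X + t. Camera axes: x right, y down, z forward; pixel columns grow to the right and rows downward; lengths in mm; the calibration is good to about 2 mm. A picture is of the moment at which its call begins: read the wrist's pose just before it. get_calibration takes no time and is no camera call; for the wrist camera it gives the pose at the moment of the call.
- r.sign_off(): hands the job in; it is judged then, once.
The state is a dict: "time": time; "joint_positions": joint angles; "joint_velocities": joint speeds; "tau": joint torques, N m; "tcp_pos": TCP position; "orientation": TCP orientation; "force": force on the tool from outside, world axes, zero at the start; "ft_torque": the same for the moment, N m; "gripper_width": opening from 0.0 (shut) to 1.0 (fully open); "gripper_force": force on a finger pad.
Only numpy, scipy, OpenCV 4.12 (cv2) and the standard library are available. Lean on these libraries where they do the work, as an engineer would, in place of code of your own. Each camera call takes 0.05 s, during which the arm holds its last target. There are 200 camera calls.

### The job

Fit the suction filter from the rack to the bench's upright vacuum outlet: pull the outlet's sprung sleeve back (down) until it catches, then push the filter's plug gently home, without ramming it, until the sleeve springs forward again and locks it. Let go and leave the filter standing locked in the outlet; leave the bung, the vial and the jar where they are and do not drop or tip over the filter.

Things in the scene. Friction and masses are not known exactly. Their poses are not given: they have to be found in the camera images.
- filter_center (a point): The suction filter: a white-ended clear drum 40 mm across and 62 mm tall with a steel plug under it, standing upright in one of the three holes of the rack, 0.12 kg or so. This point is at the middle of the drum (31 mm above the drum's underside), on its axis; z is up the axis. Round, so its yaw does not matter.
- filter_tip (a point): The lower end of the filter's steel plug, 79 mm under filter_center on the same axis. The plug is 18 mm across and 48 mm long (tip to drum underside), its tip is bevelled (14 mm across at the very end), and it has a 10 mm waist from 8.5 to 32 mm above the tip into which the outlet's jaws close.
- outlet: The vacuum outlet, a steel coupler fixed upright to the bench, 96 mm tall; origin on the bench on its axis, z up. Foot plate 90 mm across and 8 mm tall, a 48 mm base up to 30 mm height, a 31 mm stem above it with the sleeve around it. The socket opens upward. Pressing the plug on any part of it with more than 20 N damages it.
- outlet_mouth (a point): Centre of the socket's mouth, on the outlet's axis at its top rim, 96 mm above the bench, z up. Mouth bevelled, 26 mm across; bore 20.4 mm. In the bore a sprung seat waits, its top 28 mm below the mouth, give or take 7.5 mm from outlet to outlet (not measured). It yields 7 mm under the plug (4 rising to about 8 N), then trips the sleeve; 1.5 mm further it stops hard.
- outlet_jaws (a point): Centre of the outlet's four jaws, on its axis 16 mm below the mouth, inside the bore. They close the bore to 12 mm while the sleeve is forward and clear it when the sleeve is caught back. When tripped they close in the plug's waist; the filter then has some play up and down: its tip ends 26 to 36 mm below the mouth, the drum 12 to 22 mm above it.
- sleeve_grip (a point): The middle of the knurled sleeve, on the outlet's axis: a steel ring 42 mm across and 34 mm tall around the stem, which moves down the axis; its middle is 21 mm below the mouth when forward. Nothing surrounds it down to 30 mm above the bench, so it can be gripped from above across the outlet.
- sleeve (a joint): How far the sleeve is pulled back (down), in m: 0 forward (up), about 0.010 caught, 0.013 its hard stop. The spring resists with 6 N rising to 10 N. Once pulled past 0.0105 and let go it stays caught at about 0.010 until the plug trips it.
- rack: Aluminium rack fixed on the bench, 60 x 230 x 52 mm, origin at the centre of its underside; three upright square 20 mm holes in a row along its own y axis at -75, 0 and +75 mm. The filter, the bung and the vial stand in them, in any order; the filter's drum rests on the rack's top.
- bung: Bystander: a black rubber bung in the rack, its round head 32 mm across rises 18 mm above the rack. Origin at its lower end.
- vial: Bystander: a glass vial in the rack, its white cap 26 mm across rises 24 mm above the rack. Origin at its lower end.
- jar: Bystander: an amber glass jar with a black cap, 56 mm across and 65 mm tall, on the bench. Origin at the centre of its underside.
Things that resemble listed ones, but are neither listed nor needed, are in the scene too. Leave any blue or orange look-alike of the part that bears filter_center alone.

How it is judged:
By the outcome, as a careful person would: the job done as asked, in the order asked, and still so for the second after the job is handed in, with the robot touching nothing.
It also fails if it takes over 69 s, if anything falls off the work surface, if the arm or the gripper's body presses on something with over 40 N, if the wrist force passes 120 N, or if a joint passes its speed limit or range.

## Working session

There is one attempt and no reset: what is moved stays moved. The work goes in short steps, Python scripts to look and compute and a shell command to move; the robot and the scene stay as the last step left them, time stands still between calls to the robot, and variables do not carry over. Pictures are saved under pics/ and viewed, at most 10 in all, crops included, and the job is handed in when it is done.

```bash
mkdir -p pics
cat > h.py <<'E'
import numpy as np, cv2, json
from bench import status, capture, get_calibration, r
def pts(name,cal,depth):
    K=np.array(cal["intrinsics"],float);D=np.array(cal["distortion"],float)
    R=np.array(cal["R"]);t=np.array(cal["t"]).ravel()
    v,u=np.mgrid[0:480,0:640]
    n=cv2.undistortPoints(np.stack([u,v],-1).reshape(-1,1,2).astype(float),K,D).reshape(480,640,2)
    P=np.dstack([n,np.ones((480,640))])*depth[...,None]
    W=(P-t)@R
    W[depth==0]=np.nan
    return W
def snap(name,fn):
    cal=get_calibration(name); p,d=capture(name)
    cv2.imwrite(f"pics/{fn}.png",p[:,:,::-1]); W=pts(name,cal,d); np.savez(f"{fn}.npz",p=p,d=d,W=W,)
    return p,d,W
E
python3 - <<'E'
from h import *
s=status.sense();print(s["time"],s["tcp_pos"],np.round(s["orientation"],3),s["force"],s["gripper_width"],r.grip_point_offset)
a,_,_=snap("scene","scene0");b,_,_=snap("top","top0")
E
```

```text
0.0 [ 246.19792061 -601.0758405   230.42612912] [[ 0.925  0.379 -0.001]
 [ 0.379 -0.925  0.001]
 [-0.    -0.002 -1.   ]] [-0.36568882 -0.35721255 -0.71444132] 1.0022117234609056 18.700000000000003
```

View pics/top0.png

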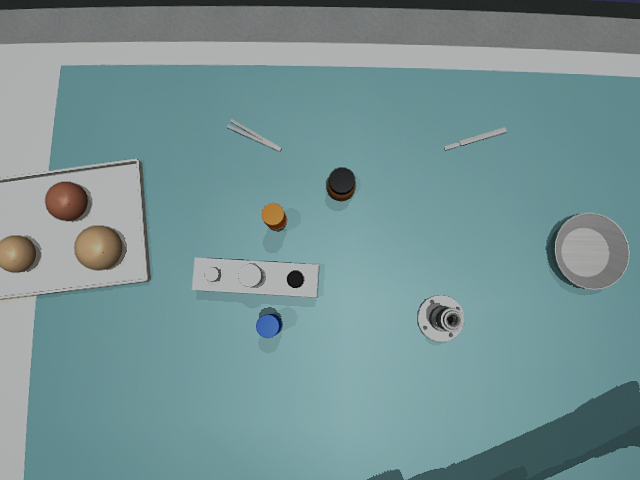

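View pics/scene0.png

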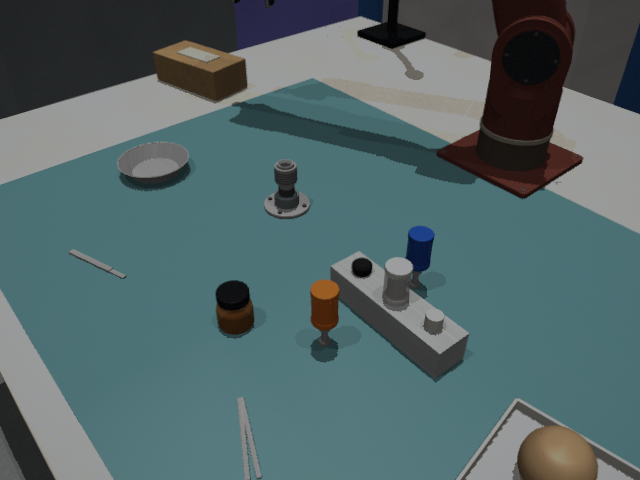

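The top view shows the filter in the middle hole (250,275), between the vial (212,274) and bung (295,279). The outlet mouth is at (451,319), the jar at (341,184), and the orange and blue look-alikes at (273,215) and (268,326). The scene view agrees.

Run:
```python
from h import *
z=np.load("top0.npz");W=z["W"];p=z["p"].astype(int)
def reg(u0,u1,v0,v1,zl,zh):
    w=W[v0:v1,u0:u1].reshape(-1,3); m=(w[:,2]>zl)&(w[:,2]<zh); return w[m]
def circ(w):
    (c,rad)=cv2.minEnclosingCircle(w[:,:2].astype(np.float32)); return np.round(c,1),round(rad,1),np.round(np.median(w,0),1),len(w)
print("filter",circ(reg(232,270,258,292,105,125)))
print("mouth",circ(reg(430,470,300,340,90,103)))
print("foot",circ(reg(410,470,290,345,4,14)))
w=reg(185,325,250,305,46,58)
print("rack",cv2.minAreaRect(w[:,:2].astype(np.float32)),np.median(w[:,2]))
for n,a in dict(orange=(255,292,200,235,80,140),blue=(252,285,308,342,80,140),vial=(200,224,262,286,68,90),bung=(282,308,266,292,62,80),jar=(322,360,164,190,55,75)).items():
    w=reg(*a); print(n,circ(w) if len(w) else None)
# scene
z=np.load("scene0.npz");W=z["W"]
print("S mouth",circ(reg(268,302,155,185,90,103)));print("S foot",circ(reg(258,315,185,220,5,12)))
w=reg(320,470,250,375,49,56);print("S rack",cv2.minAreaRect(w[:,:2].astype(np.float32)),np.median(w[:,2]))
print("S filt",circ(reg(380,416,255,305,108,120)))
w=reg(380,416,255,320,60,125);print(circ(w))
```

```text
filter (array([553.4, 177.4]), 20.0, array([553.2, 176.8, 113.8]), 433)
mouth (array([ 485.3, -173.2]), 21.0, array([ 485.9, -174.3,   93.5]), 311)
foot (array([ 483., -171.]), 67.8, array([ 490.1, -160.3,    8.4]), 1073)
rack ((553.5046997070312, 177.90432739257812), (231.43202209472656, 60.392478942871094), 88.19953918457031) 51.9653230543606
orange (array([661.5, 142.2]), 20.1, array([659.6, 141.2, 109.7]), 443)
blue (array([467.8, 143.9]), 20.2, array([468.2, 143.2, 109.9]), 458)
vial (array([556.1, 252. ]), 13.1, array([555.5, 251.6,  75.5]), 166)
bung (array([550.9, 102.2]), 15.9, array([550.5, 102.1,  69.2]), 236)
jar (array([736.1,  21.9]), 24.9, array([737.1,  21.7,  65. ]), 513)
S mouth (array([ 488. , -170.2]), 22.7, array([ 490.3, -169. ,   93.5]), 214)
S foot (array([ 474. , -173.5]), 59.6, array([ 502.9, -154.4,    8.8]), 588)
S rack ((553.9142456054688, 179.15060424804688), (182.90623474121094, 221.6566162109375), 33.983909606933594) 52.481419544651885
S filt (array([554.9, 179.9]), 20.9, array([557.3, 181.8, 114.4]), 486)
(array([527.2, 164.2]), 52.3, array([563.4, 185.9,  98.5]), 1222)
```

```bash
python3 -m jog '[{"angular":[0,0,-20],"translation":[0.12,-0.095,0.01],"grip":100},{"angular":[0,0,-40],"translation":[0.25,-0.2,0.02],"grip":100},{"angular":[0,0,-67.7],"translation":[0.383,-0.305,0.03],"grip":100},{"angular":[0,0,-67.7],"translation":[0.383,-0.305,0.03],"grip":100},{"angular":[0,0,-67.7],"translation":[0.383,-0.305,0.03],"grip":100},{"angular":[0,0,-67.7],"translation":[0.383,-0.305,0.03],"grip":100},{"angular":[0,0,-67.7],"translation":[0.383,-0.305,0.03],"grip":100},{"angular":[0,0,-67.7],"translation":[0.383,-0.305,0.03],"grip":100},{"angular":[0,0,-67.7],"translation":[0.383,-0.305,0.03],"grip":100},{"angular":[0,0,-67.7],"translation":[0.383,-0.305,0.03],"grip":100},{"angular":[0,0,-67.7],"translation":[0.383,-0.305,0.03],"grip":100},{"angular":[0,0,-67.7],"translation":[0.383,-0.305,0.03],"grip":100},{"angular":[0,0,-67.7],"translation":[0.383,-0.305,0.03],"grip":100},{"angular":[0,0,-67.7],"translation":[0.383,-0.305,0.03],"grip":100}]'
python3 - <<'E'
from h import *
s=status.sense();print(s["time"],s["tcp_pos"],np.round(s["orientation"],3),s["joint_positions"])
p,d,W=snap("wrist","w1")
m=(W[...,2]>84)&(W[...,2]<104)&(abs(W[...,0]-485)<40)&(abs(W[...,1]+173)<40)
print(m.sum(), cv2.minEnclosingCircle(W[m][:,:2].astype(np.float32)) if m.any() else 0)
E
```

```text
time: 1.5
tcp_pos: [484.6, -175.5, 201.2]
orientation: [[0.003, 1.0, -0.0], [1.0, -0.003, -0.0], [-0.0, -0.0, -1.0]]
force: [0.4, 0.5, 0.5]
gripper_width: 0.998
gripper_force: 0.0
1.5 [ 484.56885954 -175.48896969  201.22237897] [[ 0.003  1.    -0.   ]
 [ 1.    -0.003 -0.   ]
 [-0.    -0.    -1.   ]] [ 37.48323731   6.04815263 -23.94133754 103.7797704    2.61137635
  70.72550612  12.63337052]
2077 ((486.75982666015625, -172.54730224609375), 21.120994567871094)
```

View pics/w1.png

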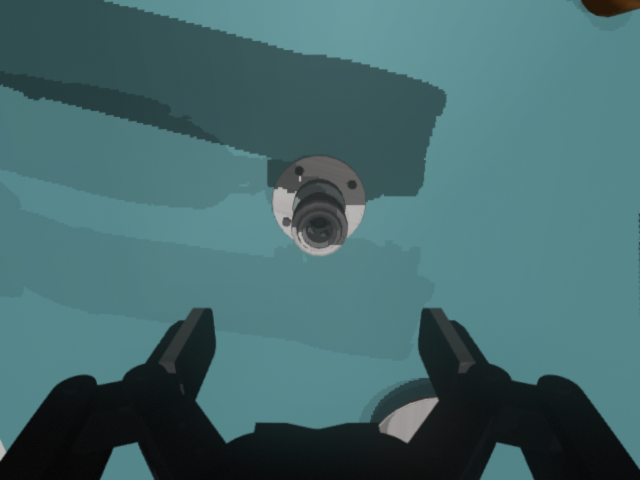

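The outlet is at pixel (319,228), centred between the fingers, with the gripper about 3 mm short of its axis.

```bash
python3 -m jog '[{"angular":[0,0,0],"translation":[0.003,0.002,0.04],"grip":100},{"angular":[0,0,0],"translation":[0.003,0.002,0.08],"grip":100},{"angular":[0,0,0],"translation":[0.003,0.002,0.115],"grip":100},{"angular":[0,0,0],"translation":[0.003,0.002,0.135],"grip":100},{"angular":[0,0,0],"translation":[0.003,0.002,0.148],"grip":100},{"angular":[0,0,0],"translation":[0.003,0.002,0.148],"grip":70},{"angular":[0,0,0],"translation":[0.003,0.002,0.148],"grip":60},{"angular":[0,0,0],"translation":[0.003,0.002,0.148],"grip":55},{"angular":[0,0,0],"translation":[0.003,0.002,0.148],"grip":50},{"angular":[0,0,0],"translation":[0.003,0.002,0.148],"grip":40},{"angular":[0,0,0],"translation":[0.003,0.002,0.148],"grip":20},{"angular":[0,0,0],"translation":[0.003,0.002,0.148],"grip":0},{"angular":[0,0,0],"translation":[0.003,0.002,0.148],"grip":0},{"angular":[0,0,0],"translation":[0.003,0.002,0.148],"grip":0},{"angular":[0,0,0],"translation":[0.003,0.002,0.148],"grip":0},{"angular":[0,0,0],"translation":[0.003,0.002,0.148],"grip":0}]'
```

```text
time: 3.15
tcp_pos: [486.5, -171.5, 54.3]
orientation: [[0.001, 1.0, -0.001], [1.0, -0.001, -0.001], [-0.001, -0.001, -1.0]]
force: [-5.5, 0.3, 5.4]
gripper_width: 0.485
gripper_force: 59.8
```

```bash
python3 -m jog '[{"angular":[0,0,0],"translation":[0,0,0.003],"grip":0},{"angular":[0,0,0],"translation":[0,0,0.006],"grip":0},{"angular":[0,0,0],"translation":[0,0,0.009],"grip":0},{"angular":[0,0,0],"translation":[0,0,0.011],"grip":0},{"angular":[0,0,0],"translation":[0,0,0.011],"grip":0},{"angular":[0,0,0],"translation":[0,0,0.011],"grip":0}]'
```

```text
time: 3.75
tcp_pos: [486.5, -171.5, 43.4]
orientation: [[0.001, 1.0, -0.001], [1.0, -0.001, -0.001], [-0.001, -0.001, -1.0]]
force: [-7.2, 1.0, 7.8]
gripper_width: 0.48
gripper_force: 60.2
```

```bash
python3 -m jog '[{"angular":[0,0,0],"translation":[0,0,0.001],"grip":0},{"angular":[0,0,0],"translation":[0,0,0.001],"grip":0},{"angular":[0,0,0],"translation":[0,0,0.001],"grip":0}]'
python3 - <<'E'
from h import *
p,d,W=snap("wrist","w2")
E
```

```text
time: 4.05
tcp_pos: [486.5, -171.5, 42.5]
orientation: [[0.001, 1.0, -0.001], [1.0, -0.001, -0.001], [-0.001, -0.001, -1.0]]
force: [-7.6, 0.1, 7.9]
gripper_width: 0.482
gripper_force: 60.2
```

View pics/w2.png

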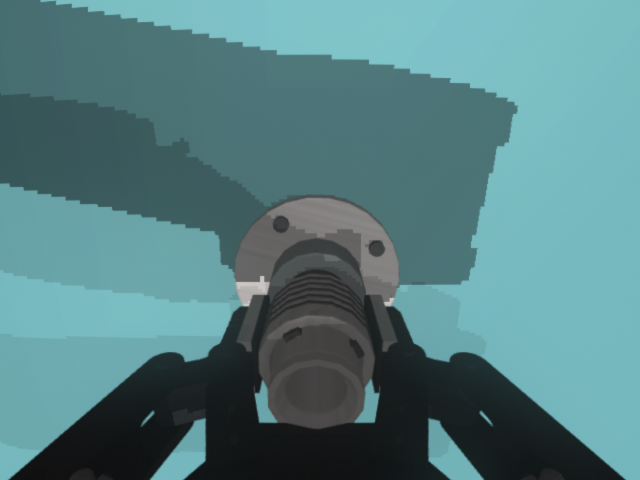

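The sleeve is between the pads and the stem stands well clear above it. I'll check the sleeve height from depth.

Run:
```python
import numpy as np
W=np.load("w2.npz")["W"]
for v in range(240,425,6): print(v,np.round(W[v,317],1), np.round(W[v,300],1))
```

```text
240 [ 487.1 -149.    14.9] [ 478.3 -151.     9.4]
246 [ 487.1 -149.6   22. ] [ 478.8 -150.3   20.1]
252 [ 487.1 -149.1   31.3] [ 479.2 -150.4   27.9]
258 [ 487.1 -152.1   31.3] [ 479.3 -152.4   30.6]
264 [ 487.1 -155.2   30.9] [ 479.3 -154.8   32. ]
270 [ 487.1 -157.5   32.7] [ 479.2 -158.1   31.3]
276 [ 487.1 -152.4   50.1] [ 479.3 -159.6   34.5]
282 [ 487.1 -152.    56.6] [ 480.2 -153.6   53.4]
288 [ 487.1 -152.3   61.2] [ 480.5 -153.4   59. ]
294 [ 487.1 -152.1   66.4] [ 480.7 -153.3   64.1]
300 [ 487.1 -152.8   69.7] [ 480.9 -153.9   67.8]
306 [ 487.1 -152.5   74.6] [ 481.1 -153.8   72.4]
312 [ 487.1 -152.9   77.9] [ 481.4 -152.6   78.5]
318 [ 487.1 -153.4   80.9] [ 481.4 -153.9   80.2]
324 [ 487.1 -156.4   79.9] [ 481.5 -155.4   81.5]
330 [ 487.1 -157.6   81.7] [ 481.4 -158.1   80.9]
336 [ 487.1 -158.    84.5] [ 481.5 -158.6   83.7]
342 [ 487.1 -158.1   87.7] [ 481.6 -158.6   87. ]
348 [ 487.1 -158.4   90.5] [ 481.8 -157.7   91.5]
354 [ 487.1 -157.3   95. ] [ 481.9 -158.4   93.5]
360 [ 487.1 -157.9   97. ] [ 482.  -158.8   95.8]
366 [ 487.1 -183.8   67.3] [ 482.  -160.    97.1]
372 [ 487.1 -183.9   70.7] [ 480.7 -181.4   73.8]
378 [ 487.1 -183.5   74.6] [ 480.8 -181.6   76.9]
384 [ 487.1 -182.5   79. ] [ 481.  -180.8   81. ]
390 [ 487.1 -183.7   80.8] [ 481.1 -180.6   84.2]
396 [ 487.1 -182.8   84.8] [ 481.1 -182.2   85.5]
402 [ 487.1 -184.1   86.3] [ 481.3 -181.2   89.4]
408 [ 487.1 -183.1   90.1] [ 481.4 -181.9   91.3]
414 [ 487.1 -183.    92.9] [ 481.5 -181.6   94.3]
420 [ 487.1 -183.9   94.5] [ 481.5 -183.6   94.8]
```

```bash
python3 -m jog '[{"angular":[0,0,0],"translation":[0,0,0],"grip":60},{"angular":[0,0,0],"translation":[0,0,0],"grip":80},{"angular":[0,0,0],"translation":[0,0,0],"grip":100},{"angular":[0,0,0],"translation":[0,0,0],"grip":100},{"angular":[0,0,0],"translation":[0,0,0],"grip":100},{"angular":[0,0,0],"translation":[-0.002,0,-0.03],"grip":100},{"angular":[0,0,0],"translation":[-0.002,0,-0.07],"grip":100},{"angular":[0,0,0],"translation":[-0.002,0,-0.115],"grip":100},{"angular":[0,0,0],"translation":[-0.002,0,-0.16],"grip":100},{"angular":[0,0,0],"translation":[-0.002,0,-0.16],"grip":100},{"angular":[0,0,0],"translation":[-0.002,0,-0.16],"grip":100}]'
python3 - <<'E'
from h import *
p,d,W=snap("wrist","w3")
near=(abs(W[...,0]-486)<40)&(abs(W[...,1]+173)<40)
z=W[...,2]
print(np.histogram(z[near],bins=np.arange(60,104,2)))
for lo,hi in((91,102),(77,86)):
    m=near&(z>lo)&(z<hi);print(m.sum(),cv2.minEnclosingCircle(W[m][:,:2].astype(np.float32)),np.median(z[m]))
m=(z>4)&(z<12)&(abs(W[...,0]-486)<60)&(abs(W[...,1]+173)<60)
w=W[m];print(w.min(0),w.max(0))
E
```

```text
time: 5.2
tcp_pos: [487.7, -173.2, 202.2]
orientation: [[0.001, 1.0, 0.002], [1.0, -0.001, -0.001], [-0.001, 0.002, -1.0]]
force: [0.1, 0.2, -1.2]
gripper_width: 0.997
gripper_force: 0.0
(array([175,  47,  64,  29,  54,  48,  39,  94,  59,  78, 179, 538,  68,
        42,  53,  71, 133, 273, 413,   9,   0]), array([ 60,  62,  64,  66,  68,  70,  72,  74,  76,  78,  80,  82,  84,
        86,  88,  90,  92,  94,  96,  98, 100, 102]))
857 ((486.6820373535156, -172.88150024414062), 15.537786483764648) 95.96300508581203
889 ((486.6747131347656, -172.68325805664062), 20.853134155273438) 82.51629469031293
[ 442.07463776 -211.10408233    4.08892772] [ 544.70368212 -126.78914116   11.98782541]
```

```bash
python3 -m jog '[{"angular":[0,0,0],"translation":[0.03,0.006,0],"grip":100},{"angular":[0,0,0],"translation":[0.08,0.015,0],"grip":100},{"angular":[0,0,0],"translation":[0.13,0.025,0],"grip":100},{"angular":[0,0,0],"translation":[0.18,0.034,0],"grip":100},{"angular":[0,0,0],"translation":[0.23,0.043,0],"grip":100},{"angular":[0,0,0],"translation":[0.28,0.053,0],"grip":100},{"angular":[0,0,0],"translation":[0.32,0.06,0],"grip":100},{"angular":[0,0,0],"translation":[0.35,0.066,0],"grip":100},{"angular":[0,0,0],"translation":[0.35,0.066,0],"grip":100},{"angular":[0,0,0],"translation":[0.35,0.066,0],"grip":100},{"angular":[0,0,0],"translation":[0.35,0.066,0],"grip":100}]'
python3 - <<'E'
from h import *
p,d,W=snap("wrist","w4")
z=W[...,2];near=(abs(W[...,0]-553)<35)&(abs(W[...,1]-177)<35)
m=near&(z>109)&(z<120);print(m.sum(),cv2.minEnclosingCircle(W[m][:,:2].astype(np.float32)),np.median(z[m]))
E
```

```text
time: 6.35
tcp_pos: [553.0, 175.3, 200.1]
orientation: [[0.002, 1.0, -0.002], [1.0, -0.002, -0.001], [-0.001, -0.002, -1.0]]
force: [-0.7, -0.0, 0.4]
gripper_width: 1.001
gripper_force: 0.0
2640 ((554.1654052734375, 178.30288696289062), 20.10724449157715) 114.69567496490906
```

View pics/w4.png

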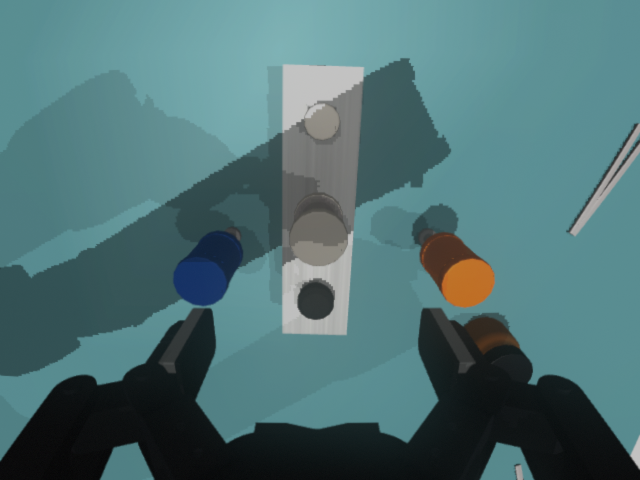

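The filter is at pixel (318,237) and the bung at (316,300). The look-alikes at (202,282) and (466,282) are clear of the fingers' descent. I'll descend, partly closed.

```bash
python3 -m jog '[{"angular":[0,0,0],"translation":[0.0028,0.001,0.03],"grip":75},{"angular":[0,0,0],"translation":[0.0028,0.001,0.06],"grip":75},{"angular":[0,0,0],"translation":[0.0028,0.001,0.09],"grip":75},{"angular":[0,0,0],"translation":[0.0028,0.001,0.115],"grip":75},{"angular":[0,0,0],"translation":[0.0028,0.001,0.13],"grip":75},{"angular":[0,0,0],"translation":[0.0028,0.001,0.137],"grip":75},{"angular":[0,0,0],"translation":[0.0028,0.001,0.137],"grip":60},{"angular":[0,0,0],"translation":[0.0028,0.001,0.137],"grip":52},{"angular":[0,0,0],"translation":[0.0028,0.001,0.137],"grip":49},{"angular":[0,0,0],"translation":[0.0028,0.001,0.137],"grip":46},{"angular":[0,0,0],"translation":[0.0028,0.001,0.137],"grip":42},{"angular":[0,0,0],"translation":[0.0028,0.001,0.137],"grip":35},{"angular":[0,0,0],"translation":[0.0028,0.001,0.137],"grip":20},{"angular":[0,0,0],"translation":[0.0028,0.001,0.137],"grip":0},{"angular":[0,0,0],"translation":[0.0028,0.001,0.137],"grip":0},{"angular":[0,0,0],"translation":[0.0028,0.001,0.137],"grip":0}]'
```

```text
time: 8.0
tcp_pos: [555.0, 180.0, 65.8]
orientation: [[0.0, 1.0, 0.002], [1.0, -0.0, 0.0], [0.0, 0.002, -1.0]]
force: [-2.6, -1.7, 8.0]
gripper_width: 0.456
gripper_force: 59.3
```

```bash
python3 -m jog '[{"angular":[0,0,0],"translation":[0,0,-0.003],"grip":0},{"angular":[0,0,0],"translation":[0,0,-0.01],"grip":0},{"angular":[0,0,0],"translation":[0,0,-0.02],"grip":0},{"angular":[0,0,0],"translation":[0,0,-0.035],"grip":0},{"angular":[0,0,0],"translation":[0,0,-0.05],"grip":0},{"angular":[0,0,0],"translation":[0,0,-0.07],"grip":0},{"angular":[0,0,0],"translation":[0,0,-0.09],"grip":0},{"angular":[0,0,0],"translation":[0,0,-0.11],"grip":0},{"angular":[0,0,0],"translation":[0,0,-0.125],"grip":0},{"angular":[0,0,0],"translation":[0,0,-0.13],"grip":0},{"angular":[0,0,0],"translation":[0,0,-0.13],"grip":0},{"angular":[0,0,0],"translation":[0,0,-0.13],"grip":0}]'
python3 - <<'E'
from h import *
s=status.sense();print(s["tcp_pos"])
p,d,W=snap("wrist","w5")
T=np.array(s["tcp_pos"]);z=W[...,2]
m=(abs(W[...,0]-T[0])<30)&(abs(W[...,1]-T[1])<32)&(z>110)
w=W[m]; print(np.histogram(w[:,2],bins=np.arange(110,290,6)))
for a in range(120,252,6):
    q=w[(w[:,2]>a)&(w[:,2]<a+6)]
    if len(q)>5: print(a,len(q),np.round([q[:,0].min(),q[:,0].max(),q[:,1].max()],1))
E
```

```text
time: 9.2
tcp_pos: [554.0, 179.5, 193.6]
orientation: [[0.0, 1.0, -0.001], [1.0, -0.0, -0.0], [-0.0, -0.001, -1.0]]
force: [0.2, 0.1, -1.8]
gripper_width: 0.457
gripper_force: 60.3
[553.97195715 179.49997668 193.58212447]
(array([   0,    0,    0,    0,   77,  244,    2,    0,    0,    0,    0,
          6,  361,  615,  545,  879, 1020, 1153, 1320, 1364, 1526, 3070,
       8302, 1038,  270, 1361, 3174, 4546, 5166]), array([110, 116, 122, 128, 134, 140, 146, 152, 158, 164, 170, 176, 182,
       188, 194, 200, 206, 212, 218, 224, 230, 236, 242, 248, 254, 260,
       266, 272, 278, 284]))
132 39 [545.6 563.  186.9]
138 266 [545.7 562.8 186.8]
144 18 [551.7 557.4 182.7]
180 218 [534.6 573.8 198. ]
186 611 [534.6 573.9 198. ]
192 471 [532.7 574.  197.1]
198 793 [524.4 583.9 197.2]
204 975 [524.  583.8 197.5]
210 1116 [524.  583.9 197.2]
216 1246 [524.  584.  197.4]
222 1406 [524.  584.  197.3]
228 1474 [524.8 580.4 197.3]
234 1597 [524.2 584.  198. ]
240 9972 [524.  584.  198.2]
246 952 [524.  583.9 191.7]
```

View pics/w5.png

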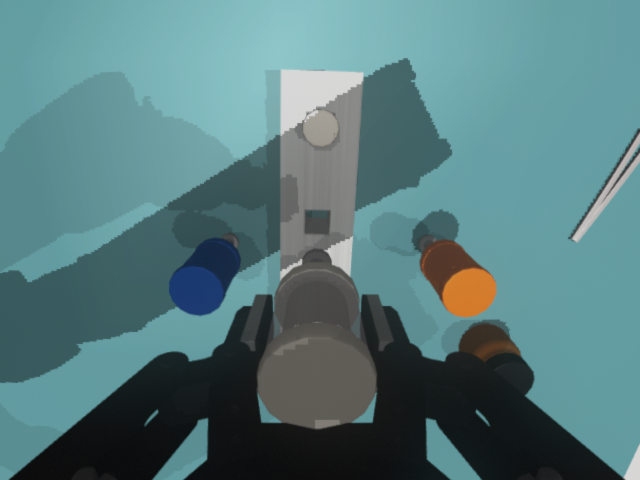

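The filter hangs upright in the grip: plug at (316,258), drum top at (317,375), nothing else disturbed. Next I carry it over the outlet.

```bash
python3 -m jog '[{"angular":[0,0,0],"translation":[-0.008,-0.002,0],"grip":0},{"angular":[0,0,0],"translation":[-0.025,-0.005,0],"grip":0},{"angular":[0,0,0],"translation":[-0.05,-0.01,0],"grip":0},{"angular":[0,0,0],"translation":[-0.08,-0.016,0],"grip":0},{"angular":[0,0,0],"translation":[-0.11,-0.022,0],"grip":0},{"angular":[0,0,0],"translation":[-0.14,-0.028,0],"grip":0},{"angular":[0,0,0],"translation":[-0.17,-0.034,0],"grip":0},{"angular":[0,0,0],"translation":[-0.20,-0.04,0],"grip":0},{"angular":[0,0,0],"translation":[-0.23,-0.046,0],"grip":0},{"angular":[0,0,0],"translation":[-0.26,-0.051,0],"grip":0},{"angular":[0,0,0],"translation":[-0.29,-0.056,0],"grip":0},{"angular":[0,0,0],"translation":[-0.315,-0.061,0],"grip":0},{"angular":[0,0,0],"translation":[-0.335,-0.065,0],"grip":0},{"angular":[0,0,0],"translation":[-0.346,-0.067,0],"grip":0},{"angular":[0,0,0],"translation":[-0.351,-0.0676,0],"grip":0},{"angular":[0,0,0],"translation":[-0.351,-0.0676,0],"grip":0},{"angular":[0,0,0],"translation":[-0.351,-0.0676,0],"grip":0},{"angular":[0,0,0],"translation":[-0.351,-0.0676,0],"grip":0}]'
cat > m.py <<'E'
from h import *
import sys
s=status.sense();print(np.round(s["tcp_pos"],1),np.round(s["force"],1))
p,d,W=snap("wrist",sys.argv[1])
z=W[...,2];near=(abs(W[...,0]-486)<30)&(abs(W[...,1]+173)<32)
def fit(n,rad,lo,hi):
    w=W[near&(z>lo)&(z<hi)]
    if len(w)<10: print(n,"none");return
    c,rr=cv2.minEnclosingCircle(w[:,:2].astype(np.float32))
    print(n,len(w),"x",np.round([w[:,0].min(),w[:,0].max()],1),"xc",round((w[:,0].min()+w[:,0].max())/2,1),"yc by front",round(np.percentile(w[:,1],98)-rad,1),"enc",np.round(c,1),round(rr,1))
T=s["tcp_pos"][2]
fit("sleeve",21,70,84); fit("stem",15.5,86,98); fit("plug",9,T-56,T-18); fit("drum",20,T-12,T-1)
zz=z[near&(z>97)&(z<T-20)]; print("lowest plug z",np.round(np.percentile(zz,[0.5,2,10]),1) if len(zz) else None, "sleeve top", np.median(z[near&(z>78)&(z<94)]))
E
python3 m.py w6
```

```text
time: 11.05
tcp_pos: [486.9, -170.1, 194.4]
orientation: [[-0.001, 1.0, 0.0], [1.0, 0.001, 0.0], [0.0, 0.0, -1.0]]
force: [-1.1, 0.1, -0.8]
gripper_width: 0.45
gripper_force: 60.4
[ 486.9 -170.1  194.4] [-1.1  0.1 -0.8]
sleeve 1084 x [465.5 507.4] xc 486.4 yc by front -173.3 enc [ 486.5 -172.5] 21.2
stem 793 x [471.8 501.8] xc 486.8 yc by front -173.4 enc [ 486.8 -172.9] 15.5
plug 298 x [478.7 495.8] xc 487.2 yc by front -172.1 enc [ 487.2 -169.5] 8.6
drum 871 x [467.5 506.9] xc 487.2 yc by front -172.1 enc [ 487.2 -169.7] 19.7
lowest plug z [97.  97.1 97.2] sleeve top 82.86943780702104
```

View pics/w6.png

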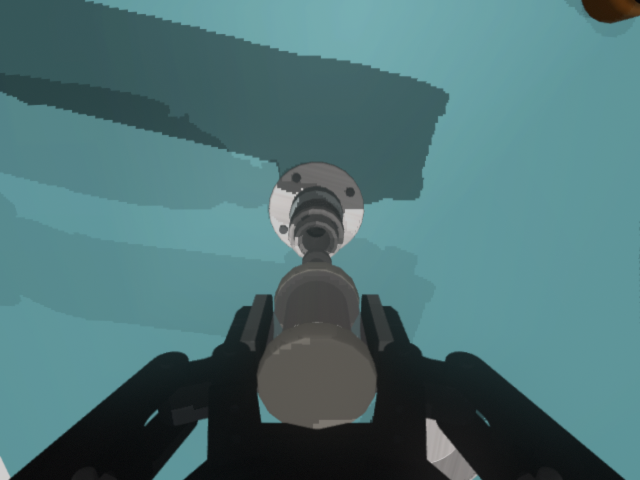

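The plug tip at (316,250) lines up with the mouth at (317,232). It needs about −0.6 mm in x and −0.9 mm in y. I'll lower to just above the mouth and re-measure.

```bash
python3 -m jog '[{"angular":[0,0,0],"translation":[-0.0009,-0.0006,0.006],"grip":0},{"angular":[0,0,0],"translation":[-0.0009,-0.0006,0.014],"grip":0},{"angular":[0,0,0],"translation":[-0.0009,-0.0006,0.022],"grip":0},{"angular":[0,0,0],"translation":[-0.0009,-0.0006,0.027],"grip":0},{"angular":[0,0,0],"translation":[-0.0009,-0.0006,0.027],"grip":0},{"angular":[0,0,0],"translation":[-0.0009,-0.0006,0.027],"grip":0},{"angular":[0,0,0],"translation":[-0.0009,-0.0006,0.027],"grip":0}]'
python3 m.py w7
```

```text
time: 11.8
tcp_pos: [486.2, -172.2, 167.6]
orientation: [[0.0, 1.0, 0.0], [1.0, -0.0, -0.0], [-0.0, 0.0, -1.0]]
force: [-0.3, -0.5, -0.5]
gripper_width: 0.453
gripper_force: 60.3
[ 486.2 -172.2  167.6] [-0.3 -0.5 -0.5]
sleeve 1208 x [466.  507.7] xc 486.8 yc by front -173.3 enc [ 486.7 -172.2] 21.1
stem 867 x [471.6 501.9] xc 486.7 yc by front -173.4 enc [ 486.6 -172.7] 15.5
plug 301 x [478.  495.2] xc 486.6 yc by front -174.1 enc [ 486.6 -171.6] 8.6
drum 864 x [466.9 506.1] xc 486.5 yc by front -174.2 enc [ 486.5 -171.2] 19.7
lowest plug z [97.  97.  97.2] sleeve top 82.83319013512607
```

```bash
python3 -m jog '[{"angular":[0,0,0],"translation":[0.0006,0,0.003],"grip":0},{"angular":[0,0,0],"translation":[0.0006,0,0.006],"grip":0},{"angular":[0,0,0],"translation":[0.0006,0,0.008],"grip":0},{"angular":[0,0,0],"translation":[0.0006,0,0.010],"grip":0},{"angular":[0,0,0],"translation":[0.0006,0,0.012],"grip":0},{"angular":[0,0,0],"translation":[0.0006,0,0.014],"grip":0},{"angular":[0,0,0],"translation":[0.0006,0,0.016],"grip":0}]'
python3 -m jog '[{"angular":[0,0,0],"translation":[0,0,0.0015],"grip":0},{"angular":[0,0,0],"translation":[0,0,0.003],"grip":0},{"angular":[0,0,0],"translation":[0,0,0.0045],"grip":0},{"angular":[0,0,0],"translation":[0,0,0.006],"grip":0},{"angular":[0,0,0],"translation":[0,0,0.0075],"grip":0}]'
```

```text
time: 12.55
tcp_pos: [486.0, -171.6, 151.1]
orientation: [[0.0, 1.0, -0.0], [1.0, -0.0, 0.0], [0.0, -0.0, -1.0]]
force: [0.7, -0.7, -1.3]
gripper_width: 0.455
gripper_force: 60.3
time: 13.05
tcp_pos: [486.0, -171.6, 143.7]
orientation: [[0.0, 1.0, 0.0], [1.0, -0.0, 0.0], [0.0, 0.0, -1.0]]
force: [-0.8, 0.4, -1.0]
gripper_width: 0.455
gripper_force: 60.3
```

```bash
python3 -m jog '[{"angular":[0,0,0],"translation":[0,0,0.0015],"grip":0},{"angular":[0,0,0],"translation":[0,0,0.003],"grip":0},{"angular":[0,0,0],"translation":[0,0,0.0045],"grip":0},{"angular":[0,0,0],"translation":[0,0,0.006],"grip":0},{"angular":[0,0,0],"translation":[0,0,0.0075],"grip":0}]'
python3 -m jog '[{"angular":[0,0,0],"translation":[0,0,0.001],"grip":0},{"angular":[0,0,0],"translation":[0,0,0.002],"grip":0},{"angular":[0,0,0],"translation":[0,0,0.003],"grip":0}]'
```

```text
time: 13.55
tcp_pos: [486.0, -171.6, 136.2]
orientation: [[0.0, 1.0, 0.0], [1.0, -0.0, -0.0], [-0.0, 0.0, -1.0]]
force: [-1.2, 0.6, -1.4]
gripper_width: 0.454
gripper_force: 60.3
time: 13.85
tcp_pos: [486.0, -171.5, 133.3]
orientation: [[0.0, 1.0, -0.0], [1.0, -0.0, 0.0], [0.0, -0.0, -1.0]]
force: [-0.1, 0.0, -1.1]
gripper_width: 0.453
gripper_force: 60.3
```

```bash
python3 -m jog '[{"angular":[0,0,0],"translation":[0,0,0.001],"grip":0},{"angular":[0,0,0],"translation":[0,0,0.002],"grip":0},{"angular":[0,0,0],"translation":[0,0,0.003],"grip":0}]'
python3 -m jog '[{"angular":[0,0,0],"translation":[0,0,0.001],"grip":0},{"angular":[0,0,0],"translation":[0,0,0.002],"grip":0},{"angular":[0,0,0],"translation":[0,0,0.003],"grip":0}]'
```

```text
time: 14.15
tcp_pos: [486.0, -171.5, 130.2]
orientation: [[0.0, 1.0, -0.0], [1.0, -0.0, 0.0], [0.0, -0.0, -1.0]]
force: [-0.2, 0.6, -1.9]
gripper_width: 0.453
gripper_force: 60.3
time: 14.45
tcp_pos: [486.0, -171.5, 127.2]
orientation: [[0.0, 1.0, 0.0], [1.0, -0.0, 0.0], [0.0, 0.0, -1.0]]
force: [-0.6, 0.2, -1.6]
gripper_width: 0.455
gripper_force: 60.3
```

```bash
python3 -m jog '[{"angular":[0,0,0],"translation":[0,0,0.001],"grip":0},{"angular":[0,0,0],"translation":[0,0,0.002],"grip":0}]'
python3 -m jog '[{"angular":[0,0,0],"translation":[0,0,0.001],"grip":0},{"angular":[0,0,0],"translation":[0,0,0.002],"grip":0}]'
python3 -m jog '[{"angular":[0,0,0],"translation":[0,0,0.001],"grip":0},{"angular":[0,0,0],"translation":[0,0,0.002],"grip":0}]'
```

```text
time: 14.65
tcp_pos: [486.0, -171.6, 125.3]
orientation: [[0.0, 1.0, 0.0], [1.0, -0.0, 0.0], [0.0, 0.0, -1.0]]
force: [0.5, -0.1, -2.6]
gripper_width: 0.454
gripper_force: 60.3
time: 14.85
tcp_pos: [486.0, -171.5, 123.2]
orientation: [[0.0, 1.0, 0.0], [1.0, -0.0, 0.0], [0.0, 0.0, -1.0]]
force: [0.7, 0.3, -0.8]
gripper_width: 0.456
gripper_force: 60.3
time: 15.05
tcp_pos: [486.1, -171.6, 121.5]
orientation: [[0.001, 1.0, 0.0], [1.0, -0.001, -0.0], [-0.0, 0.0, -1.0]]
force: [-1.2, -0.3, 2.1]
gripper_width: 0.454
gripper_force: 60.3
```

Seat contact came at TCP z of about 122, so the trip is expected near 115.

```bash
python3 -m jog '[{"angular":[0,0,0],"translation":[0,0,0.001],"grip":0},{"angular":[0,0,0],"translation":[0,0,0.002],"grip":0}]'
python3 -m jog '[{"angular":[0,0,0],"translation":[0,0,0.001],"grip":0},{"angular":[0,0,0],"translation":[0,0,0.002],"grip":0}]'
python3 -m jog '[{"angular":[0,0,0],"translation":[0,0,0.0005],"grip":0},{"angular":[0,0,0],"translation":[0,0,0.001],"grip":0}]'
```

```text
time: 15.25
tcp_pos: [486.1, -171.6, 119.5]
orientation: [[0.0, 1.0, 0.0], [1.0, -0.0, -0.0], [-0.0, 0.0, -1.0]]
force: [-1.0, 0.5, 1.8]
gripper_width: 0.461
gripper_force: 60.2
time: 15.45
tcp_pos: [486.2, -171.6, 117.5]
orientation: [[0.0, 1.0, 0.0], [1.0, -0.0, -0.0], [-0.0, 0.0, -1.0]]
force: [-0.7, 1.0, 5.6]
gripper_width: 0.455
gripper_force: 60.2
time: 15.65
tcp_pos: [486.2, -171.7, 116.6]
orientation: [[0.0, 1.0, 0.0], [1.0, -0.0, -0.0], [-0.0, 0.0, -1.0]]
force: [-2.1, 0.2, 6.2]
gripper_width: 0.453
gripper_force: 60.4
```

```bash
python3 -m jog '[{"angular":[0,0,0],"translation":[0,0,0.0005],"grip":0},{"angular":[0,0,0],"translation":[0,0,0.0005],"grip":0}]'
python3 -m jog '[{"angular":[0,0,0],"translation":[0,0,0.0005],"grip":0},{"angular":[0,0,0],"translation":[0,0,0.0005],"grip":0}]'
python3 m.py w8
```

```text
time: 15.85
tcp_pos: [486.2, -171.6, 116.1]
orientation: [[0.0, 1.0, 0.0], [1.0, -0.0, -0.0], [-0.0, 0.0, -1.0]]
force: [-0.5, -0.1, 5.7]
gripper_width: 0.455
gripper_force: 60.5
time: 16.05
tcp_pos: [486.2, -171.7, 115.7]
orientation: [[0.001, 1.0, 0.001], [1.0, -0.001, -0.0], [-0.0, 0.001, -1.0]]
force: [-1.5, -0.3, 5.7]
gripper_width: 0.459
gripper_force: 60.5
[ 486.2 -171.7  115.7] [-1.5 -0.3  5.7]
sleeve 1572 x [465.8 507.8] xc 486.8 yc by front -173.3 enc [ 486.8 -169.9] 21.0
stem 252 x [474.5 499.7] xc 487.1 yc by front -172.9 enc [ 487.1 -164.4] 12.6
plug 2295 x [465.8 507.8] xc 486.8 yc by front -161.2 enc [ 486.8 -169.9] 21.0
drum 863 x [466.8 506.1] xc 486.5 yc by front -173.6 enc [ 486.5 -169.8] 19.7
lowest plug z None sleeve top 82.94604684046622
```

```bash
python3 -m jog '[{"angular":[0,0,0],"translation":[0,0,0.0005],"grip":0},{"angular":[0,0,0],"translation":[0,0,0.0005],"grip":0}]'
python3 -m jog '[{"angular":[0,0,0],"translation":[0,0,0.0005],"grip":0},{"angular":[0,0,0],"translation":[0,0,0.0005],"grip":0}]'
python3 m.py w9 | tail -1
```

```text
time: 16.3
tcp_pos: [486.2, -171.6, 115.2]
orientation: [[0.0, 1.0, 0.0], [1.0, -0.0, -0.0], [-0.0, 0.0, -1.0]]
force: [-1.1, 0.2, 5.0]
gripper_width: 0.454
gripper_force: 60.6
time: 16.5
tcp_pos: [486.2, -171.6, 114.6]
orientation: [[0.0, 1.0, 0.0], [1.0, -0.0, -0.0], [-0.0, 0.0, -1.0]]
force: [-1.0, 1.0, 6.0]
gripper_width: 0.453
gripper_force: 60.6
lowest plug z None sleeve top 91.2917129110281
```

The sleeve has sprung up. I'll confirm, then release slowly.

```bash
python3 -m jog '[{"angular":[0,0,0],"translation":[0,0,0],"grip":0},{"angular":[0,0,0],"translation":[0,0,0],"grip":0}]'
python3 - <<'E'
from h import *
p,d,W=snap("wrist","w10")
for f in("w8","w10"):
    W=np.load(f+".npz")["W"];z=W[...,2]
    m=(abs(W[...,0]-486.6)<10)&(W[...,1]>-156)&(W[...,1]<-148); print(f,np.round(np.percentile(z[m],[50,90,98]),1))
E
```

```text
time: 16.75
tcp_pos: [486.2, -171.6, 114.6]
orientation: [[0.0, 1.0, 0.0], [1.0, -0.0, -0.0], [-0.0, 0.0, -1.0]]
force: [-0.8, 0.1, 5.9]
gripper_width: 0.457
gripper_force: 60.6
w8 [132.1 163.5 210.5]
w10 [129.8 162.3 209.5]
```

View pics/w10.png

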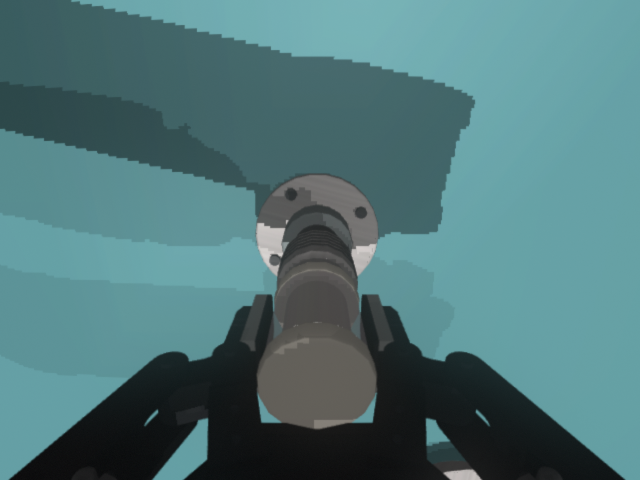

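The sleeve collar now sits right under the drum near (317,265), which means it is forward. I'll raise the filter slightly into its play range to unload the seat, then open.

```bash
python3 -m jog '[{"angular":[0,0,0],"translation":[0,0,-0.002],"grip":0},{"angular":[0,0,0],"translation":[0,0,-0.004],"grip":0},{"angular":[0,0,0],"translation":[0,0,-0.006],"grip":0},{"angular":[0,0,0],"translation":[0,0,-0.008],"grip":0},{"angular":[0,0,0],"translation":[0,0,-0.009],"grip":0},{"angular":[0,0,0],"translation":[0,0,-0.009],"grip":0}]'
python3 m.py w11
```

```text
time: 17.4
tcp_pos: [485.7, -171.5, 123.0]
orientation: [[0.001, 1.0, -0.001], [1.0, -0.001, 0.0], [0.0, -0.001, -1.0]]
force: [0.9, -0.0, -1.4]
gripper_width: 0.458
gripper_force: 60.4
[ 485.7 -171.5  123. ] [ 0.9 -0.  -1.4]
sleeve 492 x [466.2 507.7] xc 487.0 yc by front -172.9 enc [ 487.  -168.4] 20.8
stem 1497 x [466.  507.5] xc 486.8 yc by front -168.0 enc [ 486.8 -171.9] 20.8
plug 2256 x [466.  507.8] xc 486.9 yc by front -161.1 enc [ 486.8 -170.8] 21.0
drum 865 x [466.3 505.6] xc 486.0 yc by front -173.4 enc [ 486.  -170.2] 19.7
lowest plug z [97. 97. 97.] sleeve top 91.59116236705651
```

```bash
python3 -m jog '[{"angular":[0,0,0],"translation":[0,0,0],"grip":48},{"angular":[0,0,0],"translation":[0,0,0],"grip":52},{"angular":[0,0,0],"translation":[0,0,0],"grip":60},{"angular":[0,0,0],"translation":[0,0,0],"grip":80},{"angular":[0,0,0],"translation":[0,0,0],"grip":90},{"angular":[0,0,0],"translation":[0,0,0],"grip":90},{"angular":[0,0,0],"translation":[0,0,-0.02],"grip":90},{"angular":[0,0,0],"translation":[0,0,-0.06],"grip":90},{"angular":[0,0,0],"translation":[0,0,-0.1],"grip":90},{"angular":[0,0,0],"translation":[0,0,-0.14],"grip":90},{"angular":[0,0,0],"translation":[0,0,-0.14],"grip":90},{"angular":[0,0,0],"translation":[0,0,-0.14],"grip":90},{"angular":[0,0,0],"translation":[0,0,-0.14],"grip":90}]'
python3 - <<'E'
from h import *
p,d,W=snap("wrist","w12");z=W[...,2]
m=(abs(W[...,0]-486)<35)&(abs(W[...,1]+173)<35)
for lo,hi in((160,185),(86,97)):
    w=W[m&(z>lo)&(z<hi)];print(len(w),np.median(w[:,2]) if len(w) else 0,cv2.minEnclosingCircle(w[:,:2].astype(np.float32)) if len(w) else 0)
a,_,_=snap("scene","scene1");cv2.imwrite("pics/fin.png",np.hstack([cv2.resize(p,(400,300)),cv2.resize(a,(400,300))])[:,:,::-1])
E
```

```text
time: 18.75
tcp_pos: [485.5, -171.5, 262.3]
orientation: [[0.0, 1.0, -0.001], [1.0, -0.0, 0.001], [0.001, -0.001, -1.0]]
force: [-0.9, -0.6, -0.1]
gripper_width: 0.905
gripper_force: 0.0
2523 171.16751486630582 ((485.7610168457031, -172.94224548339844), 19.987558364868164)
325 92.26139401440645 ((486.8300476074219, -168.92567443847656), 20.531126022338867)
```

View pics/fin.png

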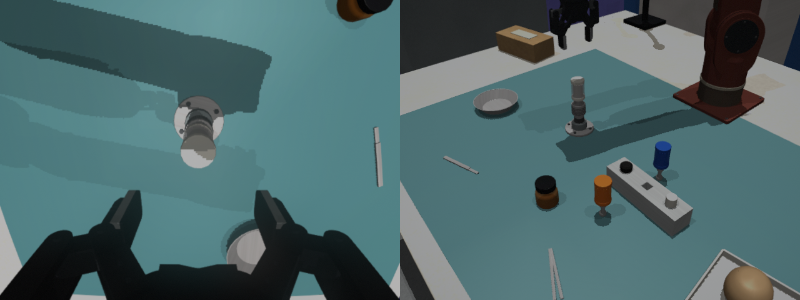

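The filter stands upright in the outlet at (198,155) on the left and (577,90) on the right. Its drum is about 13 mm above the mouth, the sleeve is forward, and the bystanders have not moved.

```bash
python3 -c "
from bench import r
print(r.sign_off())"
```

```text
the job is handed in; nothing more can be done
None
```

The job is handed in: the filter stands upright in the vacuum outlet with the sleeve sprung forward over its plug, seated with about 6 N, and the bung, vial and jar did not move. I did not tug it to test the lock; the evidence is the sleeve's height and the drum resting about 13 mm above the mouth.

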